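Cure a repaired spot: hold the UV lamp to the board in the vice

ROBOT

A 6-joint arm with a two-finger parallel gripper is mounted at the origin on the work surface. World frame = base frame: x ahead of the robot, y to its left, z up, the work surface at z = 0. Lengths are in m, angles in rad, forces in N, time in s.
With the tool pointing down it reaches from about 0.375 to 0.9 m from the base axis. Payload 3.1 kg.
Tool frame: the origin (TCP) lies on the centre line of the jaws, within the pads' length; the fingertips stand manip.finger_overhang ahead of it and the grasp point (between the pads) lies 11 mm behind it (manip.finger_overhang is the distance from the TCP to the fingertips, in m); y points along the fingers, z is the direction in which the jaws open and shut, and the axes are right-handed (so a half turn about y gives the same grasp; the last joint's range is limited). The gripper opens to 85 mm and grips with 20 to 120 N. Pads are 22 mm wide; open, the fingers measure 114 mm over their backs; the gripper's body (76 mm by 85 mm) begins 54 mm behind the grasp point. The pads swing forward as they close: fully open they stand 13 mm farther back than shut.
Start: joints at [-1.31, 0.527, 1.433, -0, 1.181, -0.178], TCP at [0.266, -0.565, 0.239] pointing down, gripper open.
Joint ranges: [-3.08, 3.08], [-0.75, 2.2], [0.22, 2.44], [-1.43, 4.57], [0, 2.65], [-2.85, 2.85]. Speed limits (rad/s): [2.79, 2.79, 3.14, 3.14, 3.14, 3.14].

INTERFACE

Orientations are given as a unit quaternion [x, y, z, w].
In Python, from station import manip gives the robot as it stands.
- The arm moves only by the tool send_rows, never from a script. Its argument "plan" is a list of rows, each an object with "linear": the shift along the tool's x, y, z in units of 30 mm (1.0 is 30 mm), a list of three; "roll": the turn about the tool's y in units of 6 degrees (1.0 is 6 degrees). In form: [{"linear": [tx, ty, tz], "roll": roll}, ...]. A call has exactly 5 rows; each row shifts and turns the commanded pose from where the row before left it, along the tool's axes as they then stand; what a row does not reach is not made up. A row lasts 1/8 s, in which the tool goes at most 62.5 mm and 10.7 degrees, less where a joint would pass 70% of its speed; a pose out of reach is approached as far as the arm can. A call is refused whole if a number of a shift passes 1 or a number of a turn 1, either way. A call with a gripper value outside its range is refused whole. "claw" is the finger opening in mm, from 0 to 85.4, set as the call begins (left out, the last holds). The fingers move at their own pace and stop on an object; "force" is the grip in N (left out, the last holds). Time passes only in rows, so rows that do not move let the fingers close, or fill a call up. It gives the time, the measured TCP pose, the force and the opening at its end, in the units of the state.
- manip.sense(): the state, without advancing time (a new reading comes with each control period).
- manip.snapshot(name): name is "side" or "top" or "wrist"; returns the picture (384x512x3 uint8, blue, green, red); there is no depth.
- manip.get_calibration(name): a dict with "fovy" (degrees; the focal length in pixels is half the picture's height over the tangent of half this angle, whatever the lens; pixels are square), "cx", "cy" (the principal point, pixels), "k1" (the pictures are not rectified: a ray, as slopes to the right and down, at radius r is drawn at 1 + k1 r^2 times it, then the intrinsics apply), "cam_to_world" (4x4, takes a point from camera to world coordinates); the wrist camera has in their place "tool_from_camera" (4x4, takes a point from camera to tool coordinates, whose origin is the TCP and whose axes are the tool frame's). Camera axes: x right, y down, z forward; pixel columns grow to the right and rows downward; lengths in m; the calibration is good to about 2 mm. A picture is of the moment at which its call begins: read the wrist's pose just before it. get_calibration takes no time and is no camera call.
- manip.sign_off(): hands the job in, once; it reports no verdict.
Trained networks look in the newest picture that a camera, given by its name, has taken for a name from the list of things; names that differ only in an ending like _2 or _b are one class to them, and where a whole thing is asked for, a point or a joint stands for the part that bears it (a point fixed in the world has none). Each returns a list of dicts, best first, with "p" (0 to 1); they miss things now and then, are a little off and sometimes report something else, mostly with a low value. They report only what shows in the picture. A call takes as long as a camera call.
- manip.look_for(camera, query): "extent" ([left, top, right, bottom] in pixels, round what is visible of it).
The state is a dict: "t": time; "q": joint angles; "qd": joint speeds; "tau": joint torques, N m; "tcp_pos": TCP position; "tool_rot": TCP orientation; "force": force on the tool from outside, world axes, zero at the start; "ft_torque": the same for the moment, N m; "finger_gap": opening from 0.0 (shut) to 1.0 (fully open).
Only numpy, scipy, OpenCV 4.12 (cv2) and the standard library are available. Lean on these libraries where they do the work, as an engineer would, in place of code of your own. Each camera call takes 0.05 s, during which the arm holds its last target.

TASK

Cure the red spot of wet solder mask on the circuit board in the tilted vice: draw the UV lamp (black, with violet bands) up out of the tool stand, turn it square to the board and hold its lens about 4 cm from the spot, centred on it. Touch neither the board nor its vice with anything, and leave all other things where they are. Finish with the lamp still gripped and held steady there in the air: do not put it down.

Things in the scene. Friction and masses are not known exactly. Their poses are not given: they have to be found in the camera images.
- lamp_mid (a point): middle of the UV lamp, a black round hand lamp 150 mm long, 130 g, with a violet band and tail button; it balances 20 mm tailward of this point. It stands lens down in any one of the stand's three wells, 100 mm of it showing. z runs along it from lens to tail (up as it stands): lens 75 mm towards -z, tail end 75 mm towards +z. Head (40 mm next the lens) 25 mm in diameter, then 22 mm, the last 8 mm narrowing to 19
- lamp_lens (a point): centre of the lamp's lens, its lower end as it stands; axes as lamp_mid. The beam goes out along -z. The lamp lights by itself when it leaves the stand
- lamp: the UV lamp as a whole; the same frame as lamp_lens (origin at the lens, z towards the tail)
- stand: black tool stand, fixed: a block 66 x 210 mm (x by y) on an 86 x 226 mm foot, 56 mm high, origin under its centre. Three upright wells, 28 mm across and 50 mm deep, in a row at y = -66, 0 and 66 mm, their floors 6 mm above the origin. The UV lamp, an aluminium torch and a blue pump stand in them in any order
- vice: circuit-board vice, fixed: base 120 x 130 mm, origin under its centre, z up. Its tilting head turns about a level axis along y, 92 mm above the origin, and holds the board in two jaws on a rail along y, 210 mm long, with a clamp knob out to y = 122 mm. The board faces up and to the vice's -x, towards the robot; its top edge is at most 175 mm above the bench
- vice_head (a joint): tilt of the board (rad): 0 is level, growing as its component face turns to the vice's -x. Stiffly clamped, starting between 0.45 and 0.72; not to be moved
- spot (a point): centre of the wet red spot, 11 mm across, on the face of the green board (86 x 122 mm). z is square to the board and points away from it (up and towards the robot), x up the slope along the board's short side, y along the rail. The jaws' lips along the board's two ends (58 mm either side of its middle) stand 4 mm above its face, parts on it up to 3 mm
- torch: the bare-aluminium inspection torch with a black rubber band, 25 mm diameter, 138 mm long, standing in another well of the stand (origin at its foot, 6 mm above that of the stand)
- pump: the blue desoldering pump with a thin rod and white knob on top, 25 mm diameter, 145 mm high, standing in another well of the stand (origin at its foot, 6 mm above that of the stand)
- phone: a black phone lying flat, 72 x 150 x 8 mm (origin under its centre)
- flux_jar: a small amber jar, 36 mm diameter, 40 mm high (origin under its centre)
- spool: a grey spool of solder, 60 mm diameter, 44 mm high, standing on end (origin under its centre)
- tip_cleaner: a dark pot of brass wool, 76 mm diameter, 43 mm high (origin under its centre)
- screw_tray: a white divided tray of screws, 140 x 100 x 22 mm (origin under its centre)
- screwdriver: a red-handled screwdriver, 160 mm long, lying on the bench

How it is judged:
By the outcome, as a careful person would: the job done as asked, in the order asked, and still so for the second after the job is handed in, while the arm keeps its last pose, push and grip.
It also fails if it takes over 35 s, if anything falls off the work surface, if the arm or the gripper's body presses on something with over 40 N, if the wrist force passes 120 N, or if a joint passes its speed limit or range.

## Working session

There is one attempt and no reset: what is moved stays moved. The work goes in short steps, Python scripts to look and compute and a tool call to move; the robot and the scene stay as the last step left them, time stands still between calls to the robot, and variables do not carry over. Pictures are saved under pics/ and viewed, and the job is handed in when it is done.

Besides the shell and the picture viewer there is one more tool, called by a JSON object that holds its "api" and its "payload". send_rows: Moves the arm, as the interface text tells. Its arguments: {"type":"object","properties":{"plan":{"type":"array"},"claw":{"type":"number"},"force":{"type":"number"}},"required":["plan"]}

```bash
mkdir -p pics; ls; python3 - <<'E'
from station import manip
import cv2
print(manip.sense()); print(manip.finger_overhang)
for n in ["side","top","wrist"]:
    im=manip.snapshot(n); cv2.imwrite(f"pics/{n}0.png",im); c=manip.get_calibration(n); print(n,c)
    for q in ["lamp","stand","vice","spot","torch","pump","vice_head"]:
        if n=="wrist" : continue
        print(q,[(round(d['p'],2),[round(x) for x in d['extent']]) for d in manip.look_for(n,q)[:2]])
print(manip.sense()['t'])
E
```

```text
pics
{'t': 0.0, 'q': array([-1.30948914e+00,  5.28465785e-01,  1.43393043e+00,  1.44649458e-05,
        1.18137600e+00, -1.78493051e-01]), 'qd': array([ 2.55503304e-04,  1.98871259e-04,  4.55790817e-04, -6.90359751e-04,
       -3.14639870e-04, -7.99907412e-06]), 'tau': array([ 6.66368724e-04, -4.42350984e+01, -1.78023720e+01, -2.42417873e-04,
        8.40762863e-03,  1.68258698e-06]), 'tcp_pos': array([ 0.26594786, -0.56481328,  0.23832488]), 'tool_rot': array([-0.1542679 ,  0.69084925, -0.689309  ,  0.15421356]), 'force': array([-0.86276177, -0.21475832,  0.25766786]), 'ft_torque': array([ 0.02365375,  0.067054  , -0.01166907]), 'finger_gap': 0.9979921497932246}
0.008
side {'fovy': 45.09675169243782, 'cx': 259.1144965117899, 'cy': 200.1524616052192, 'k1': -0.08691562218706363, 'cam_to_world': array([[-0.97759462, -0.14434735,  0.15320769,  0.34039717],
       [-0.21032549,  0.64051045, -0.73858619,  1.00161277],
       [ 0.00848183, -0.75426137, -0.6565195 ,  1.0138591 ],
       [ 0.        ,  0.        ,  0.        ,  1.        ]])}
lamp []
stand [(0.87, [230, 163, 265, 218])]
vice
[... 636 characters left out ...]
00000000e+00]])}
lamp []
stand [(0.66, [284, 149, 359, 183])]
vice [(0.8, [153, 165, 241, 209])]
spot [(0.76, [153, 165, 239, 208])]
torch []
pump [(0.41, [297, 151, 307, 171])]
vice_head [(0.95, [153, 167, 238, 206])]
wrist {'fovy': 63.68245110891624, 'cx': 254.72553769140907, 'cy': 188.60897815242643, 'k1': -0.030843548050661015, 'tool_from_camera': array([[-6.44290708e-04,  9.48536171e-01,  3.16668150e-01,
        -8.13217815e-02],
       [ 1.11575523e-04, -3.16668146e-01,  9.48536385e-01,
        -1.35341884e-01],
       [ 9.99999786e-01,  6.46465593e-04,  9.81929247e-05,
         3.57872923e-05],
       [ 0.00000000e+00,  0.00000000e+00,  0.00000000e+00,
         1.00000000e+00]])}
0.85
```

```bash
python3 - <<'E'
import cv2,numpy as np
s=cv2.imread("pics/side0.png");t=cv2.imread("pics/top0.png")
cv2.imwrite("pics/s0c.png",cv2.resize(s[120:320,170:320],None,fx=4,fy=3*1.333,interpolation=2)[:800][:600])
cv2.imwrite("pics/s0a.png",cv2.resize(s[130:230,190:320],None,fx=6,fy=6,interpolation=2))
cv2.imwrite("pics/s0b.png",cv2.resize(s[205:305,190:320],None,fx=6,fy=6,interpolation=2))
cv2.imwrite("pics/t0a.png",cv2.resize(t[140:220,270:400],None,fx=6,fy=6,interpolation=2))
cv2.imwrite("pics/t0b.png",cv2.resize(t[140:220,140:270],None,fx=6,fy=6,interpolation=2))
E
```

```text
(no output)
```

View pics/side0.png

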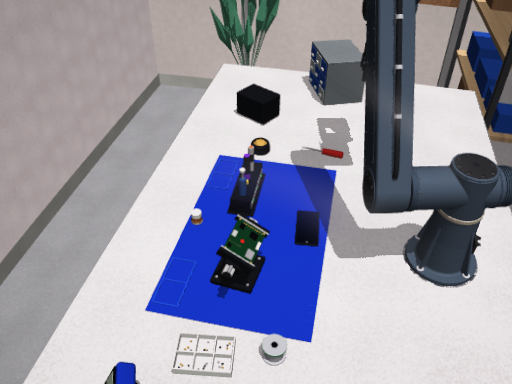

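View pics/top0.png

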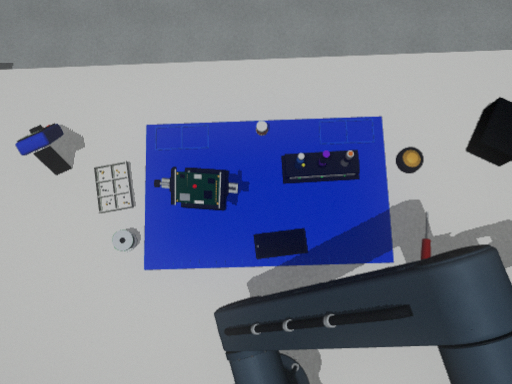

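View pics/s0a.png

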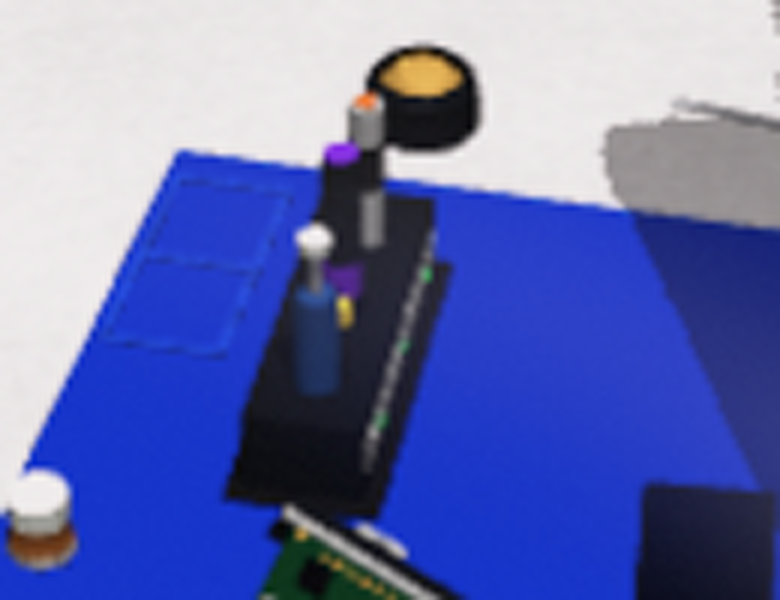

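View pics/s0b.png

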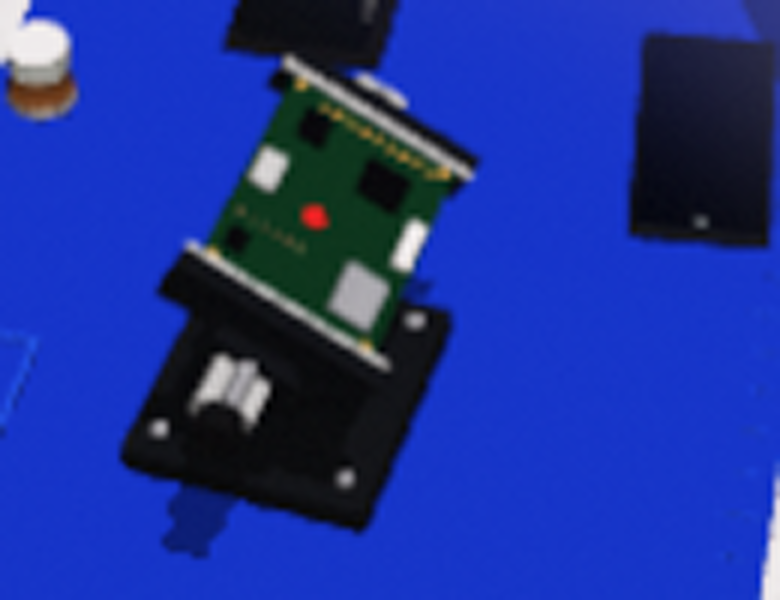

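View pics/t0a.png

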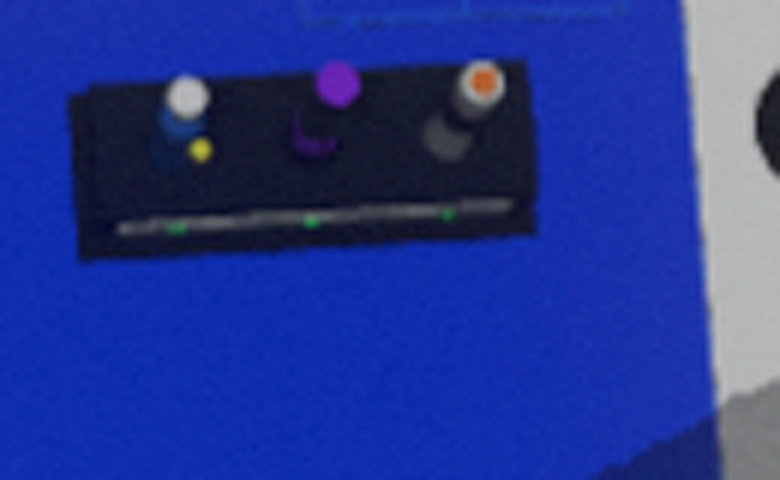

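View pics/t0b.png

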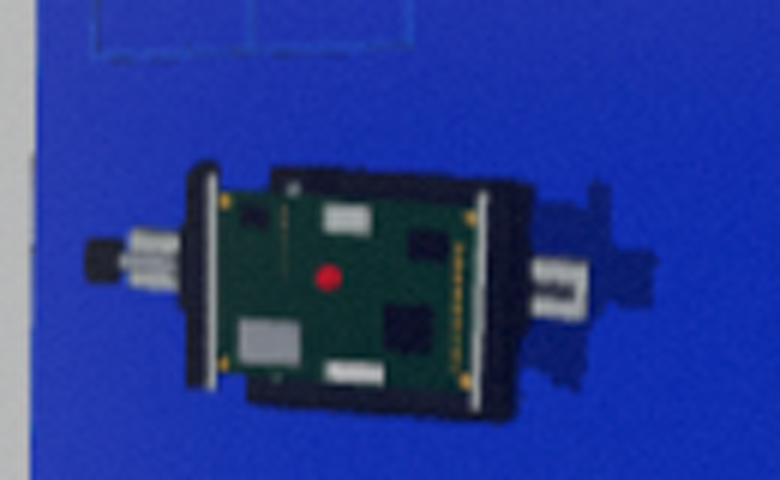

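```bash
cat > h.py <<'E'
import numpy as np, cv2
from scipy.spatial.transform import Rotation as R
from scipy.optimize import least_squares
from station import manip
def intr(c):
    f=192/np.tan(np.radians(c['fovy'])/2); return f
def Tw(name,state=None):
    c=manip.get_calibration(name)
    if name!='wrist': return c,np.array(c['cam_to_world'])
    T=np.eye(4);T[:3,:3]=R.from_quat(state['tool_rot']).as_matrix();T[:3,3]=state['tcp_pos']
    return c,T@np.array(c['tool_from_camera'])
def ray(cT,uv):
    c,T=cT;f=intr(c)
    K=np.array([[f,0,c['cx']],[0,f,c['cy']],[0,0,1]])
    p=cv2.undistortPoints(np.array([[uv]],float),K,np.array([c['k1'],0,0,0,0]))[0,0]
    d=T[:3,:3]@np.array([p[0],p[1],1]);return T[:3,3],d/np.linalg.norm(d)
def proj(cT,P):
    c,T=cT;f=intr(c);P=np.atleast_2d(P)
    q=(P-T[:3,3])@T[:3,:3]; s=q[:,:2]/q[:,2:]; r2=(s**2).sum(1,keepdims=True)
    return s*(1+c['k1']*r2)*f+[c['cx'],c['cy']]
def onz(cT,uv,z):
    o,d=ray(cT,uv);return o+d*(z-o[2])/d[2]
def tri(obs):
    A=np.zeros((3,3));b=np.zeros(3)
    for cT,uv in obs:
        o,d=ray(cT,uv);M=np.eye(3)-np.outer(d,d);A+=M;b+=M@o
    P=np.linalg.solve(A,b)
    return P,[np.round(proj(cT,P)[0]-uv,1) for cT,uv in obs]
E
python3 - <<'E'
from h import *
s=manip.sense();S=Tw('side');T=Tw('top')
print(R.from_quat(s['tool_rot']).as_matrix().round(3))
cs=lambda x,y:np.array([190+x/6,130+y/6]); cb=lambda x,y:np.array([190+x/6,205+y/6])
ta=lambda x,y:np.array([270+x/6,140+y/6]); tb=lambda x,y:np.array([140+x/6,140+y/6])
print('lamp tail',tri([(S,cs(342,153)),(T,ta(338,84))]), onz(T,ta(338,84),.156),onz(S,cs(342,153),.156))
print('pump',tri([(S,cs(314,240)),(T,ta(188,98))]))
print('torch',tri([(S,cs(366,101)),(T,ta(484,83))]))
B={'spot':((315,217),(328,278)),'g_lo+y':((212,251),(225,201)),'g_hi+y?':((302,85),(470,217)),'g3':((365,347),(224,363)),'g4':((443,175),(466,382)),
 'lipA':((190,245),(212,175)),'lipB':((388,366),(212,388)),'lipC':((287,60),(484,192)),'lipD':((475,174),(476,408))}
for k,(a,b) in B.items(): print(k,tri([(S,cb(*a)),(T,tb(*b))]))
E
```

```text
[[-0.905  0.     0.426]
 [-0.426 -0.    -0.905]
 [-0.    -1.     0.   ]]
lamp tail (array([ 0.62461952, -0.16508738,  0.15728022]), [array([-0.4, -0.1]), array([0. , 0.5])]) [ 0.62630504 -0.16524042  0.156     ] [ 0.62367048 -0.16646262  0.156     ]
pump (array([ 0.62347615, -0.09941247,  0.14825727]), [array([-0.3, -0.1]), array([0. , 0.3])])
torch (array([ 0.62634659, -0.23156535,  0.14558976]), [array([-0.2, -0.1]), array([0. , 0.3])])
spot (array([0.55303566, 0.18822261, 0.14075094]), [array([-0.3, -0.1]), array([0. , 0.3])])
g_lo+y (array([0.58666131, 0.23142262, 0.15610915]), [array([-0.2, -0.1]), array([0. , 0.2])])
g_hi+y? (array([0.57508866, 0.12290272, 0.15510338]), [array([-0.4, -0.1]), array([0. , 0.5])])
g3 (array([0.51944371, 0.23873065, 0.12014832]), [array([-0.4, -0.1]), array([0. , 0.4])])
g4 (array([0.50775962, 0.12960963, 0.11888099]), [array([-0.2, -0.1]), array([0. , 0.2])])
lipA (array([0.59591691, 0.23580953, 0.16265661]), [array([-0.6, -0.2]), array([0.1, 0.6])])
lipB (array([0.50836903, 0.24466266, 0.11746485]), [array([-0.5, -0.1]), array([0. , 0.5])])
lipC (array([0.58408654, 0.11579231, 0.16235042]), [array([-0.6, -0.2]), array([0.1, 0.6])])
lipD (array([0.49482919, 0.12528338, 0.11846292]), [array([-0.6, -0.1]), array([0. , 0.6])])
```

```bash
cat >> h.py <<'E'
def plan(target,yaw_z=None,n=5,s=None,maxv=1.0):
    """print rows; yaw_z desired angle(deg) of tool z in world"""
    s=s or manip.sense(); p=s['tcp_pos'].copy(); M=R.from_quat(s['tool_rot']).as_matrix()
    a=np.degrees(np.arctan2(M[1,2],M[0,2])); r=0 if yaw_z is None else ((a-yaw_z+180)%360-180)/6
    for i in range(n):
        d=(np.array(target)-p)/(n-i); t=M.T@d/.03; k=np.max(np.abs(t))/maxv
        if k>1:t/=k
        t=t.round(2); rr=round(float(np.clip(r/(n-i),-1,1)),2); r-=rr
        p=p+M@t*.03; M=M@R.from_euler('y',rr*6,degrees=True).as_matrix()
        print('{"linear": %s, "roll": %s}'%([float(x) for x in t],rr), '' if (i+1)%5 else '|')
    print('end',p.round(4),'r left',r, 'yaw',np.degrees(np.arctan2(M[1,2],M[0,2])).round(1))
def st():
    s=manip.sense();M=R.from_quat(s['tool_rot']).as_matrix()
    print(round(s['t'],2),s['tcp_pos'].round(4),'z yaw',np.degrees(np.arctan2(M[1,2],M[0,2])).round(2),'y',M[:,1].round(3),'F',s['force'].round(1),'gap',round(s['finger_gap']*85.4,1),'q',s['q'].round(2));return s
E
python3 -c "
from h import *
st();plan([.6247,-.165,.238],-96,20)"
```

```text
0.85 [ 0.2661 -0.5655  0.2393] z yaw -64.8 y [ 0. -0. -1.] F [-0.4 -0.  -0.1] gap 85.6 q [-1.31  0.53  1.43  0.    1.18 -0.18]
{"linear": [-0.82, 0.0, -0.35], "roll": 0.26} 
{"linear": [-0.82, 0.0, -0.37], "roll": 0.26} 
{"linear": [-0.8, 0.0, -0.39], "roll": 0.26} 
{"linear": [-0.79, 0.0, -0.42], "roll": 0.26} 
{"linear": [-0.78, 0.0, -0.44], "roll": 0.26} |
{"linear": [-0.77, 0.0, -0.46], "roll": 0.26} 
{"linear": [-0.76, 0.0, -0.48], "roll": 0.26} 
{"linear": [-0.74, 0.0, -0.5], "roll": 0.26} 
{"linear": [-0.73, 0.0, -0.52], "roll": 0.26} 
{"linear": [-0.72, 0.0, -0.54], "roll": 0.26} |
{"linear": [-0.7, 0.0, -0.56], "roll": 0.26} 
{"linear": [-0.69, 0.0, -0.58], "roll": 0.26} 
{"linear": [-0.67, 0.01, -0.59], "roll": 0.26} 
{"linear": [-0.65, 0.0, -0.61], "roll": 0.26} 
{"linear": [-0.64, 0.01, -0.63], "roll": 0.26} |
{"linear": [-0.62, 0.0, -0.65], "roll": 0.26} 
{"linear": [-0.6, 0.01, -0.67], "roll": 0.26} 
{"linear": [-0.58, 0.0, -0.68], "roll": 0.26} 
{"linear": [-0.56, 0.01, -0.7], "roll": 0.26} 
{"linear": [-0.55, 0.0, -0.71], "roll": 0.26} |
end [ 0.6248 -0.1649  0.2381] r left -0.0004611223707318146 yaw -96.0
```

{"api": "send_rows", "payload": {"plan": [{"linear": [-0.82, 0, -0.35], "roll": 0.26}, {"linear": [-0.82, 0, -0.37], "roll": 0.26}, {"linear": [-0.8, 0, -0.39], "roll": 0.26}, {"linear": [-0.79, 0, -0.42], "roll": 0.26}, {"linear": [-0.78, 0, -0.44], "roll": 0.26}], "claw": 45}}

```text
t: 1.48
tcp_pos: [0.356, -0.4648, 0.2394]
tool_rot: [0.107, -0.699, 0.699, -0.107]
force: [0.6, 0.3, -0.2]
finger_gap: 0.526
```

{"api": "send_rows", "payload": {"plan": [{"linear": [-0.77, 0, -0.46], "roll": 0.26}, {"linear": [-0.76, 0, -0.48], "roll": 0.26}, {"linear": [-0.74, 0, -0.5], "roll": 0.26}, {"linear": [-0.73, 0, -0.52], "roll": 0.26}, {"linear": [-0.72, 0, -0.54], "roll": 0.26}]}}

```text
t: 2.1
tcp_pos: [0.4458, -0.3645, 0.2394]
tool_rot: [0.059, -0.705, 0.705, -0.059]
force: [1.3, -0.2, -0.1]
finger_gap: 0.528
```

{"api": "send_rows", "payload": {"plan": [{"linear": [-0.7, 0, -0.56], "roll": 0.26}, {"linear": [-0.69, 0, -0.58], "roll": 0.26}, {"linear": [-0.67, 0, -0.59], "roll": 0.26}, {"linear": [-0.65, 0, -0.61], "roll": 0.26}, {"linear": [-0.64, 0, -0.63], "roll": 0.26}]}}

```text
t: 2.72
tcp_pos: [0.5356, -0.2646, 0.2394]
tool_rot: [0.011, -0.707, 0.707, -0.011]
force: [-1.3, -0.5, 0.2]
finger_gap: 0.528
```

```bash
python3 -c "
from h import *
s=st();im=manip.snapshot('wrist');cv2.imwrite('pics/w1.png',im);W=Tw('wrist',s)
print(proj(W,[[.6247,-.165,.156],[.6247,-.165,.056]]), manip.look_for('wrist','lamp')[:1])
plan([.6247,-.165,.238],-96,5)"
```

```text
2.73 [ 0.5356 -0.2646  0.2394] z yaw -88.25 y [ 0. -0. -1.] F [-1.3 -0.5  0.2] gap 45.1 q [-0.65  0.49  1.5  -0.    1.15  0.89]
[[109.69884912  69.59608394]
 [155.28861519  74.53361986]] [{'extent': [90.6, 50.8, 166.0, 88.1], 'p': 0.61}]
{"linear": [-0.61, 0.01, -0.63], "roll": 0.27} 
{"linear": [-0.59, 0.01, -0.65], "roll": 0.26} 
{"linear": [-0.58, 0.01, -0.67], "roll": 0.27} 
{"linear": [-0.55, 0.01, -0.69], "roll": 0.26} 
{"linear": [-0.54, 0.01, -0.7], "roll": 0.27} |
end [ 0.6248 -0.1649  0.238 ] r left -0.0035872175625559777 yaw -96.0
```

View pics/w1.png

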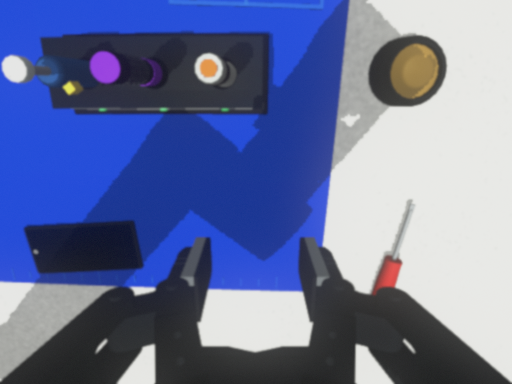

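{"api": "send_rows", "payload": {"plan": [{"linear": [-0.61, 0, -0.63], "roll": 0.27}, {"linear": [-0.59, 0, -0.65], "roll": 0.26}, {"linear": [-0.58, 0, -0.67], "roll": 0.27}, {"linear": [-0.55, 0, -0.69], "roll": 0.26}, {"linear": [-0.54, 0, -0.7], "roll": 0.27}]}}

```text
t: 3.45
tcp_pos: [0.6237, -0.1673, 0.2393]
tool_rot: [-0.038, -0.706, 0.706, 0.039]
force: [-0.2, -0.8, -0.7]
finger_gap: 0.524
```

```bash
python3 -c "
from h import *
s=st();im=manip.snapshot('wrist');cv2.imwrite('pics/w2.png',im);W=Tw('wrist',s)
print(proj(W,[[.6247,-.165,.156],[.6247,-.165,.056]]), manip.look_for('wrist','lamp')[:1])
"
```

```text
3.45 [ 0.6237 -0.1673  0.2393] z yaw -96.25 y [-0. -0. -1.] F [-0.2 -0.8 -0.7] gap 44.7 q [-0.43  0.56  1.38 -0.    1.21  1.25]
[[251.35548899 198.16750231]
 [252.28388387 165.49565398]] [{'extent': [234.5, 153.5, 261.6, 208.5], 'p': 0.7}]
```

View pics/w2.png

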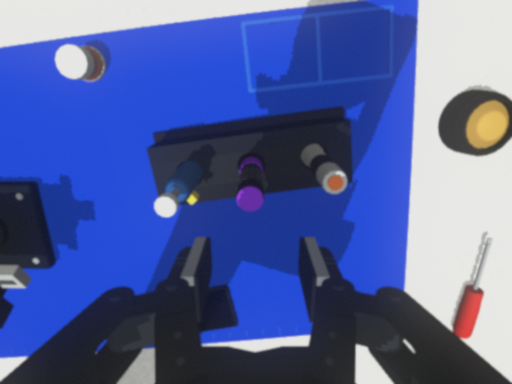

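{"api": "send_rows", "payload": {"plan": [{"linear": [-0.04, 0.9, -0.1], "roll": 0}, {"linear": [0, 0.95, 0], "roll": 0}, {"linear": [0, 0.97, 0], "roll": 0}, {"linear": [0, 0.97, 0], "roll": 0}, {"linear": [0, 0.95, 0], "roll": 0}]}}

```text
t: 4.18
tcp_pos: [0.6254, -0.1662, 0.0974]
tool_rot: [-0.039, -0.705, 0.707, 0.037]
force: [-0.8, -0.3, -0.2]
finger_gap: 0.525
```

```bash
python3 -c "
from h import *
s=st();im=manip.snapshot('wrist');cv2.imwrite('pics/w3.png',im);s=manip.snapshot('side');cv2.imwrite('pics/s3.png',cv2.resize(s[100:230,180:310],None,fx=4,fy=4))
"
```

```text
4.17 [ 0.6254 -0.1662  0.0974] z yaw -96.17 y [ 0.002 -0.002 -1.   ] F [-0.8 -0.3 -0.2] gap 44.9 q [-0.43  0.73  1.48 -0.    0.92  1.25]
```

View pics/w3.png

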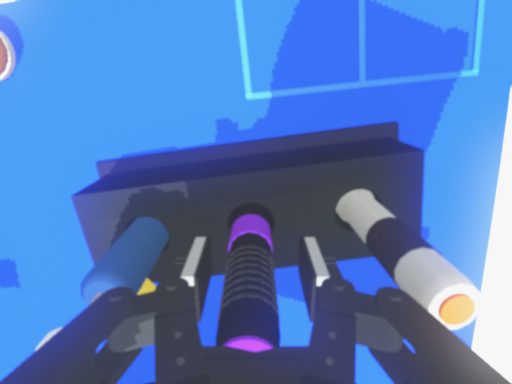

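View pics/s3.png

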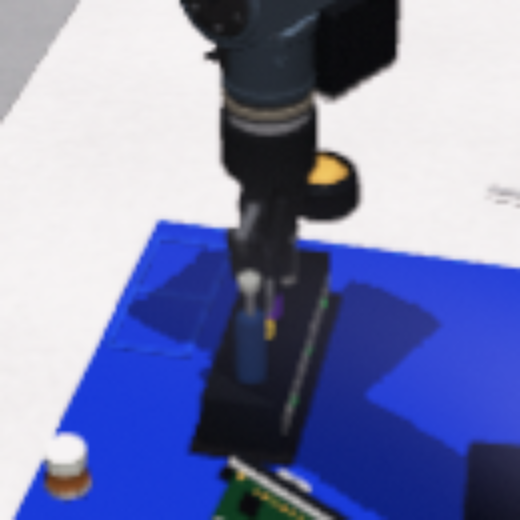

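{"api": "send_rows", "payload": {"plan": [{"linear": [0, 0, -0.05], "roll": 0}, {"linear": [0, 0, 0], "roll": 0}, {"linear": [0, 0, 0], "roll": 0}, {"linear": [0, 0, 0], "roll": 0}, {"linear": [0, 0, 0], "roll": 0}], "claw": 0, "force": 40}}

```text
t: 4.9
tcp_pos: [0.6254, -0.163, 0.0977]
tool_rot: [-0.038, -0.706, 0.706, 0.038]
force: [-1.4, -1.0, 2.0]
finger_gap: 0.246
```

```bash
python3 -c "
from h import *
st()"
```

```text
4.9 [ 0.6254 -0.163   0.0977] z yaw -96.16 y [ 0.    -0.001 -1.   ] F [-1.4 -1.   2. ] gap 21.0 q [-0.43  0.73  1.49 -0.    0.93  1.25]
```

{"api": "send_rows", "payload": {"plan": [{"linear": [0, -0.3, 0], "roll": 0}, {"linear": [0, -0.4, 0], "roll": 0}, {"linear": [0, -0.4, 0], "roll": 0}, {"linear": [0, -0.23, 0], "roll": 0}, {"linear": [0, 0, 0], "roll": 0}]}}

```text
t: 5.52
tcp_pos: [0.6258, -0.1629, 0.138]
tool_rot: [-0.039, -0.706, 0.706, 0.037]
force: [0.5, 0.0, -0.5]
finger_gap: 0.243
```

```bash
python3 -c "
from h import *
s=st();im=manip.snapshot('wrist');cv2.imwrite('pics/w4.png',im);s=manip.snapshot('side');cv2.imwrite('pics/s4.png',cv2.resize(s[100:230,180:310],None,fx=4,fy=4))
"
```

```text
5.53 [ 0.6258 -0.1629  0.138 ] z yaw -96.18 y [ 0.002 -0.001 -1.   ] F [ 0.5  0.  -0.5] gap 20.7 q [-0.43  0.67  1.46  0.    1.    1.25]
```

View pics/w4.png

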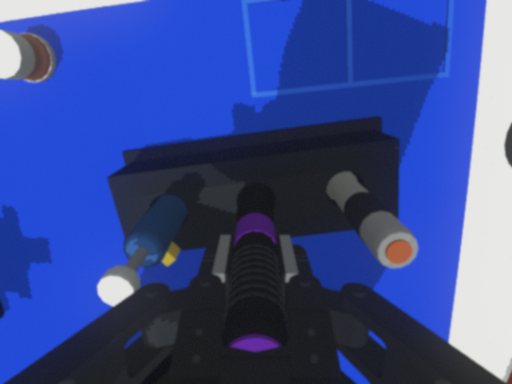

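View pics/s4.png

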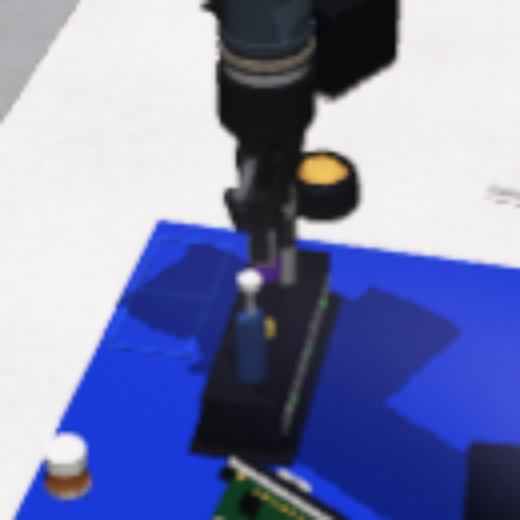

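{"api": "send_rows", "payload": {"plan": [{"linear": [0.31, 0, 0], "roll": 0}, {"linear": [0.31, 0, 0], "roll": 0}, {"linear": [0.31, 0.02, 0], "roll": 0}, {"linear": [0.31, 0.05, 0], "roll": 0}, {"linear": [0.31, 0.08, 0], "roll": 0}]}}

```text
t: 6.25
tcp_pos: [0.5804, -0.1585, 0.1331]
tool_rot: [-0.04, -0.705, 0.707, 0.036]
force: [4.8, -0.8, -2.1]
finger_gap: 0.253
```

```bash
python3 -c "
from h import *
s=st();im=manip.snapshot('wrist');cv2.imwrite('pics/w5.png',im);s=manip.snapshot('side');cv2.imwrite('pics/s5.png',cv2.resize(s[100:230,180:310],None,fx=4,fy=4))
"
```

```text
6.25 [ 0.5804 -0.1585  0.1331] z yaw -96.2 y [ 0.005 -0.002 -1.   ] F [ 4.8 -0.8 -2.1] gap 21.6 q [-0.45  0.63  1.59  0.    0.92  1.23]
```

View pics/w5.png

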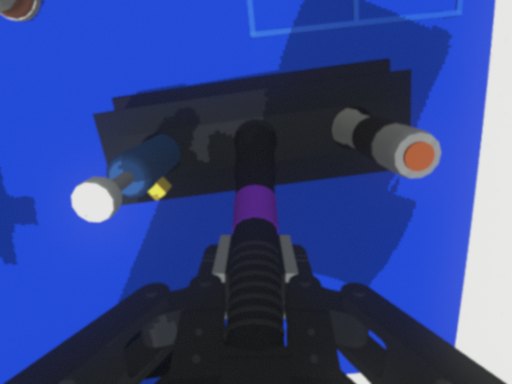

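View pics/s5.png

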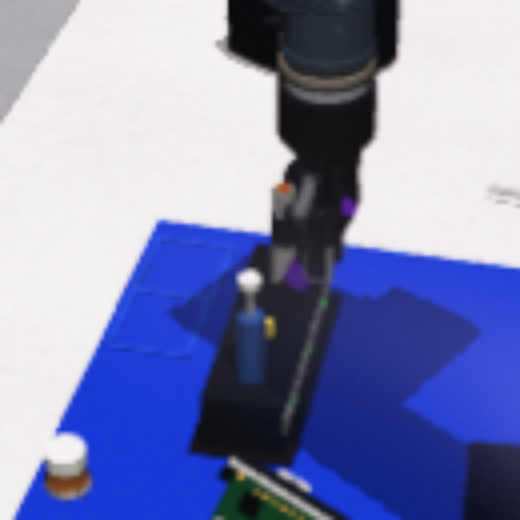

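{"api": "send_rows", "payload": {"plan": [{"linear": [0, -0.5, 0], "roll": 0}, {"linear": [0, -0.9, 0], "roll": 0}, {"linear": [0, -1, 0], "roll": 0}, {"linear": [0, -1, 0], "roll": 0}, {"linear": [0, -0.9, 0], "roll": 0}]}}

```text
t: 6.98
tcp_pos: [0.5769, -0.1567, 0.2626]
tool_rot: [0.036, 0.707, -0.705, -0.04]
force: [-0.3, -0.3, -1.1]
finger_gap: 0.245
```

```bash
python3 -c "
from h import *
s=st();im=manip.snapshot('wrist');cv2.imwrite('pics/w6.png',im);s=manip.snapshot('side');cv2.imwrite('pics/s6f.png',s);cv2.imwrite('pics/s6.png',cv2.resize(s[80:210,180:310],None,fx=4,fy=4))
plan([.469,.197,.292],-96.1,14)
"
```

```text
6.97 [ 0.5769 -0.1567  0.2626] z yaw -96.16 y [-0.005  0.002 -1.   ] F [-0.3 -0.3 -1.1] gap 20.9 q [-0.45  0.47  1.47 -0.    1.21  1.23]
{"linear": [0.35, -0.07, -0.81], "roll": -0.0} 
{"linear": [0.35, -0.07, -0.81], "roll": -0.0} 
{"linear": [0.35, -0.07, -0.81], "roll": -0.0} 
{"linear": [0.35, -0.07, -0.81], "roll": -0.0} 
{"linear": [0.35, -0.07, -0.81], "roll": -0.0} |
{"linear": [0.35, -0.06, -0.81], "roll": -0.0} 
{"linear": [0.35, -0.07, -0.81], "roll": -0.0} 
{"linear": [0.35, -0.06, -0.81], "roll": -0.0} 
{"linear": [0.35, -0.07, -0.81], "roll": -0.0} 
{"linear": [0.35, -0.06, -0.81], "roll": -0.0} |
{"linear": [0.35, -0.07, -0.82], "roll": -0.0} 
{"linear": [0.36, -0.06, -0.81], "roll": -0.0} 
{"linear": [0.35, -0.07, -0.82], "roll": -0.0} 
{"linear": [0.36, -0.06, -0.81], "roll": -0.01} 
end [0.469  0.197  0.2919] r left 0.0011082166683655716 yaw -96.1
```

View pics/w6.png

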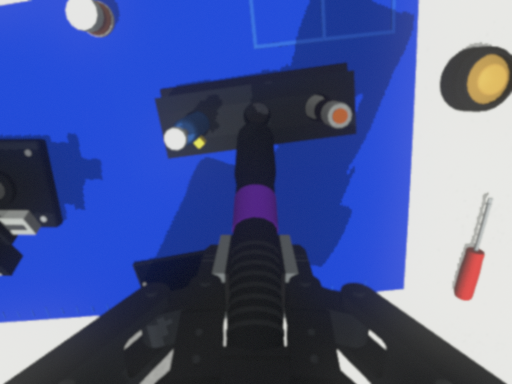

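View pics/s6.png

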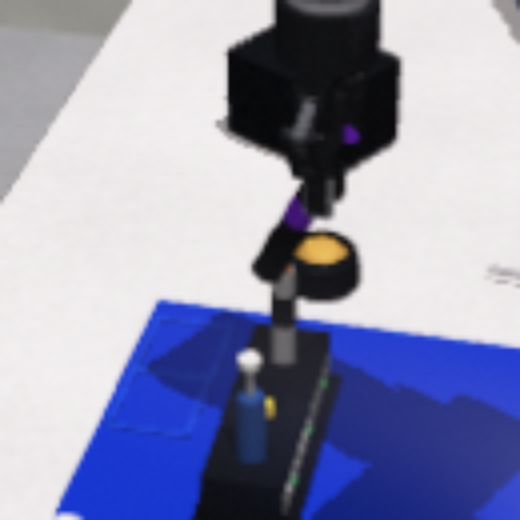

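```bash
cat >> h.py <<'E'
def inplane(cT,uv,s):
    M=R.from_quat(s['tool_rot']).as_matrix();o,d=ray(cT,uv)
    n=M[:,2];k=((s['tcp_pos']-o)@n)/(d@n);P=o+k*d
    return M.T@(P-s['tcp_pos'])*1000
E
python3 -c "
from h import *
s=manip.sense();S=Tw('side');W=Tw('wrist',s)
a=inplane(S,np.array([267.5,113.3]),s);b=inplane(S,np.array([247,146.]),s)
print(a,b,np.linalg.norm(a-b),np.degrees(np.arctan2((a-b)[0],-(a-b)[1])))
# predicted wrist pixels for theta
M=R.from_quat(s['tool_rot']).as_matrix()
for th in (22,25,28,31):
  t=np.radians(th);ax=np.array([np.sin(t),-np.cos(t),0]);G=np.array([0,-11,0.]);L=G-ax*102
  print(th,[proj(W,s['tcp_pos']+M@((L+ax*k)*1e-3))[0].round(0) for k in (0,40,52,150)])
im=cv2.imread('pics/w6.png');g=np.clip(im.astype(float)*2.5,0,255).astype('uint8');cv2.imwrite('pics/w6b.png',cv2.resize(g[80:380,170:340],None,fx=2,fy=2))
"
```

```text
[ 2.08164868e+01 -5.97375406e+01  1.74156831e-14] [-4.32316383e+01  6.96128492e+01 -1.97870113e-13] 144.33878780631846 26.34241201308916
22 [array([255., 149.]), array([255., 185.]), array([255., 198.]), array([254., 385.])]
25 [array([255., 143.]), array([255., 181.]), array([255., 194.]), array([254., 387.])]
28 [array([255., 136.]), array([255., 177.]), array([255., 191.]), array([254., 389.])]
31 [array([255., 130.]), array([255., 173.]), array([255., 188.]), array([254., 390.])]
```

View pics/w6b.png

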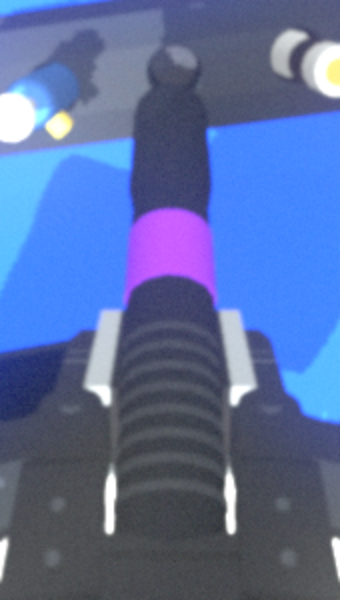

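{"api": "send_rows", "payload": {"plan": [{"linear": [0.2, -0.2, -0.5], "roll": 0}, {"linear": [0.35, -0.2, -0.81], "roll": 0}, {"linear": [0.35, -0.1, -0.9], "roll": 0}, {"linear": [0.35, 0, -0.9], "roll": 0}, {"linear": [0.35, 0, -0.9], "roll": 0}]}}

```text
t: 7.7
tcp_pos: [0.5421, -0.0299, 0.2757]
tool_rot: [0.036, 0.707, -0.706, -0.039]
force: [0.1, 0.3, -2.5]
finger_gap: 0.245
```

{"api": "send_rows", "payload": {"plan": [{"linear": [0.35, -0.1, -0.9], "roll": 0}, {"linear": [0.35, -0.1, -0.9], "roll": 0}, {"linear": [0.35, -0.1, -0.9], "roll": 0}, {"linear": [0.35, -0.1, -0.9], "roll": 0}, {"linear": [0.35, -0.1, -0.8], "roll": 0}]}}

```text
t: 8.32
tcp_pos: [0.5036, 0.1065, 0.2908]
tool_rot: [0.036, 0.706, -0.706, -0.039]
force: [0.4, -0.8, -1.5]
finger_gap: 0.245
```

```bash
python3 -c "
from h import *
s=st();im=manip.snapshot('wrist');cv2.imwrite('pics/w7.png',im);
plan([.469,.197,.297],-96.1,5)
W=Tw('wrist',s);print(proj(W,[.553,.1882,.1407]), manip.look_for('wrist','spot')[:2])
"
```

```text
8.32 [0.5036 0.1065 0.2908] z yaw -96.09 y [-0.004  0.001 -1.   ] F [ 0.4 -0.8 -1.5] gap 20.9 q [-0.01  0.32  1.64  0.    1.19  1.67]
{"linear": [0.28, -0.04, -0.56], "roll": 0.0} 
{"linear": [0.28, -0.04, -0.56], "roll": 0.0} 
{"linear": [0.28, -0.03, -0.56], "roll": 0.01} 
{"linear": [0.29, -0.04, -0.56], "roll": 0.0} 
{"linear": [0.28, -0.03, -0.55], "roll": 0.01} |
end [0.469  0.1969 0.297 ] r left -0.003523811062336034 yaw -96.1
[[160.65227807 131.94607885]] [{'extent': [42.7, 76.7, 281.6, 180.2], 'p': 0.89}]
```

View pics/w7.png

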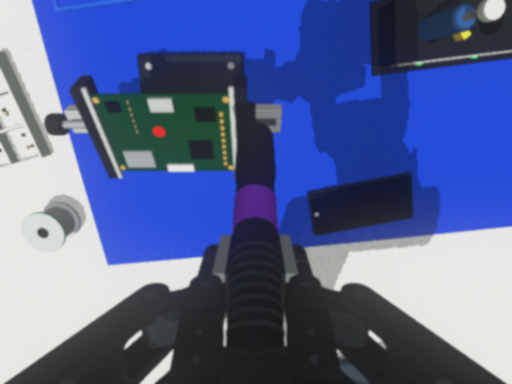

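```bash
python3 -c "
import cv2
im=cv2.imread('pics/w7.png');cv2.imwrite('pics/w7b.png',cv2.resize(im[60:200,70:290],None,fx=3.6,fy=3.6,interpolation=2))
"
```

View pics/w7b.png

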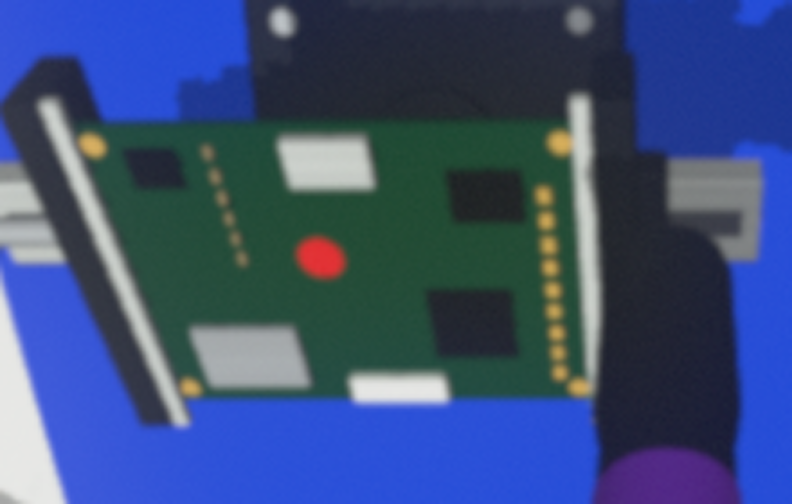

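{"api": "send_rows", "payload": {"plan": [{"linear": [0.28, -0.04, -0.56], "roll": 0}, {"linear": [0.28, -0.04, -0.56], "roll": 0}, {"linear": [0.28, -0.03, -0.56], "roll": 0}, {"linear": [0.29, -0.04, -0.56], "roll": 0}, {"linear": [0.28, -0.03, -0.55], "roll": 0}]}}

```text
t: 9.05
tcp_pos: [0.4728, 0.1929, 0.297]
tool_rot: [0.038, 0.706, -0.706, -0.038]
force: [0.0, -0.2, -1.2]
finger_gap: 0.244
```

```bash
python3 -c "
from h import *
s=st();im=manip.snapshot('wrist');cv2.imwrite('pics/w8.png',im);
a=manip.snapshot('side');cv2.imwrite('pics/s8.png',cv2.resize(a[150:300,170:320],None,fx=4,fy=4,interpolation=2))
a=manip.snapshot('top');cv2.imwrite('pics/t8.png',cv2.resize(a[140:240,140:270],None,fx=6,fy=6,interpolation=2))
"
```

```text
9.05 [0.4728 0.1929 0.297 ] z yaw -96.18 y [ 0.  0. -1.] F [ 0.  -0.2 -1.2] gap 20.9 q [0.17 0.3  1.64 0.   1.2  1.85]
```

View pics/w8.png

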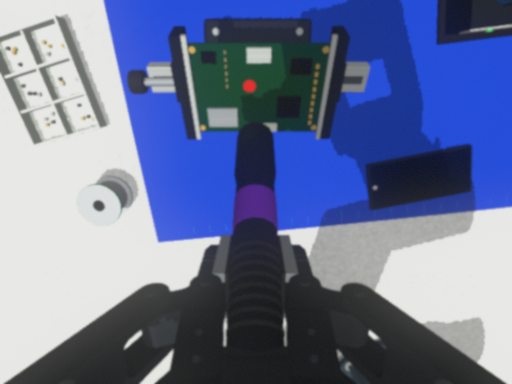

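View pics/s8.png

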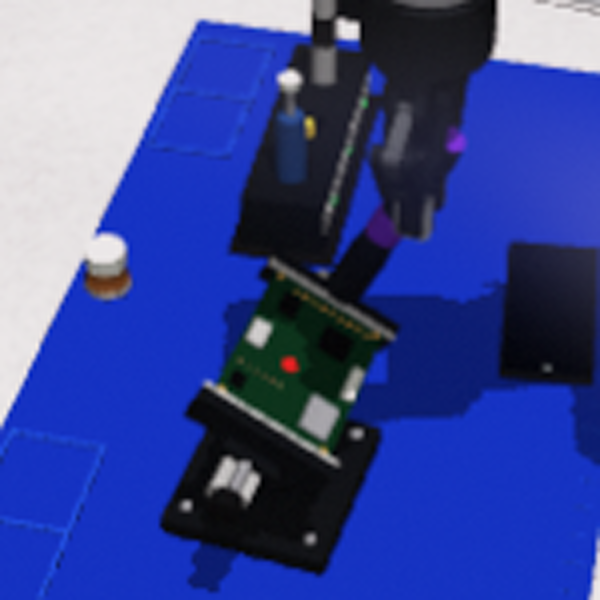

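View pics/t8.png

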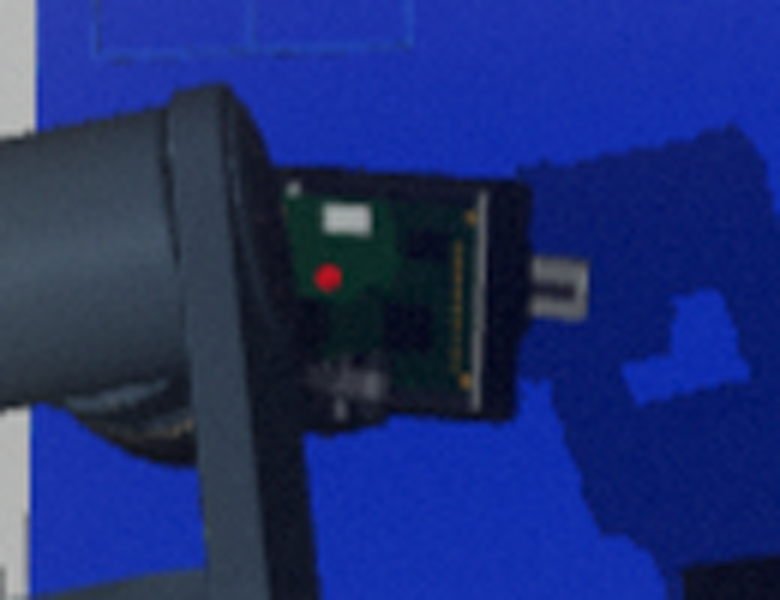

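```bash
python3 -c "
import cv2,numpy as np
im=cv2.imread('pics/w8.png');cv2.imwrite('pics/w8b.png',cv2.resize(im[10:160,160:370],None,fx=3.75,fy=3.75,interpolation=2))
for f in ('w7','w8'):
    im=cv2.imread(f'pics/{f}.png').astype(int);m=((im[...,2]>170)&(im[...,1]<90)&(im[...,0]<90)).astype('uint8')
    n,l,st,c=cv2.connectedComponentsWithStats(m);print(f,[(st[i,4],c[i].round(1)) for i in range(1,n) if st[i,4]>20])
"
```

```text
w7 [(np.int32(90), array([158.6, 131.2]))]
w8 [(np.int32(105), array([249.1,  85.6]))]
```

View pics/w8b.png

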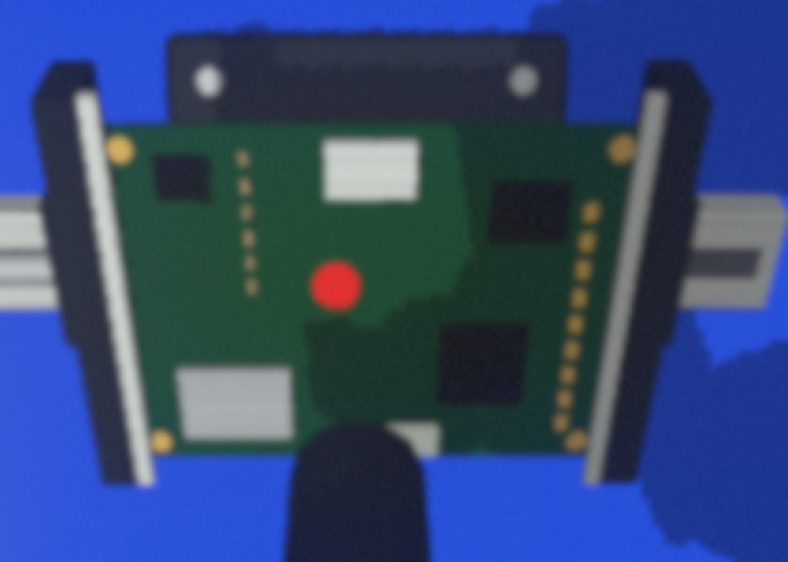

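```bash
cat > board.py <<'E'
from h import *
S=Tw('side');T=Tw('top')
def ws(p,yz,y):
    z=np.array([np.cos(np.radians(yz)),np.sin(np.radians(yz)),0]);y=np.array(y,float);y/=np.linalg.norm(y);z-=y*(z@y);z/=np.linalg.norm(z)
    M=np.c_[np.cross(y,z),y,z];return {'tcp_pos':np.array(p),'tool_rot':R.from_matrix(M).as_quat()}
s7=ws([.5036,.1065,.2908],-96.09,[-.004,.001,-1]);s8=ws([.4728,.1929,.2970],-96.18,[0,0,-1])
cams=[S,T,Tw('wrist',s7),Tw('wrist',s8)]
o=np.array
obs=[ [o([190,205])+o(p)/6 for p in ((212,251),(302,85),(365,347),(443,175),(315,217))],
 [o([140,140])+o(p)/6 for p in ((225,201),(470,217),(224,363),(466,382),(328,278))],
 [o([70,60])+o(p)/3.6 for p in ((92,146),(560,143),(190,387),(578,387))]+[o([158.6,131.2])],
 [o([160,10])+o(p)/3.75 for p in ((120,150),(622,150),(161,441),(576,440))]+[o([249.1,85.6])]]
def pts(x):
    t,yw,cx,cy,cz,hx,hy,u,v=x[:9]
    X=np.array([np.cos(t)*np.cos(yw),np.cos(t)*np.sin(yw),np.sin(t)]);Y=np.array([-np.sin(yw),np.cos(yw),0]);N=np.cross(X,Y)
    C=o([cx,cy,cz]);return o([C+hx*X+hy*Y,C+hx*X-hy*Y,C-hx*X+hy*Y,C-hx*X-hy*Y,C+u*X+v*Y]),N,X,Y
def res(x):
    P=pts(x)[0];r=[]
    sh=[x[9:12],x[12:15],x[15:18],x[15:18]]
    for c,ob,d in zip(cams,obs,sh):
        r.append((proj(c,P+d)-o(ob)).ravel()/.5)
    return np.concatenate(r+[x[9:]/.0015])
x0=np.r_[.48,-.106,.547,.181,.137,.038,.054,.005,.006,np.zeros(9)]
f=least_squares(res,x0)
P,N,X,Y=pts(f.x)
if __name__=='__main__':
    print(f.cost,f.x.round(4));print('spot',P[4],'N',N,'tilt deg',np.degrees(f.x[0]),'yaw',np.degrees(f.x[1]))
    cov=np.linalg.inv(f.jac.T@f.jac);print('sd',np.sqrt(np.diag(cov))[:9].round(4))
    r=res(f.x)[:40].reshape(4,5,2)*.5;print(r.round(1).tolist())
E
python3 board.py
```

```text
2.253178847260518 [ 4.810e-01 -1.062e-01  5.471e-01  1.812e-01  1.401e-01  3.800e-02
  5.470e-02  6.400e-03  8.300e-03 -1.000e-03  7.000e-04 -9.000e-04
  4.000e-04 -8.000e-04 -0.000e+00  6.000e-04  1.000e-04  1.000e-03]
spot [0.55356918 0.18892509 0.14303967] N [-0.46002106  0.04905274  0.886552  ] tilt deg 27.556879753938034 yaw -6.086536144758158
sd [0.0113 0.0024 0.0009 0.001  0.0014 0.0003 0.0002 0.0004 0.0003]
[[[0.1, 0.2], [-0.1, -0.2], [-0.1, -0.1], [0.0, -0.3], [-0.3, -0.0]], [[-0.1, 0.0], [0.1, 0.2], [-0.0, 0.2], [-0.1, -0.1], [-0.1, -0.2]], [[0.0, -0.1], [0.0, 0.1], [0.1, -0.1], [0.1, -0.1], [-0.0, 0.0]], [[-0.1, 0.0], [-0.0, -0.1], [0.0, -0.0], [-0.1, 0.2], [0.1, 0.2]]]
```

```bash
python3 -c "
import cv2,numpy as np
def en(f,x,y,w,h,k,g):
    im=cv2.imread(f)[y:y+h,x:x+w].astype(float);return cv2.resize(np.clip(255*(im/255)**g,0,255).astype('uint8'),None,fx=k,fy=k,interpolation=2)
a=en('pics/w3.png',215,195,80,75,5,.6);b=en('pics/w6.png',215,110,80,120,5,.5)
c=en('pics/s6f.png',235,100,45,60,10,.5)
cv2.imwrite('pics/e1.png',a);cv2.imwrite('pics/e2.png',b);cv2.imwrite('pics/e3.png',c)
for f in ('w3','w4','w5','w6','w7','w8'):
    im=cv2.imread(f'pics/{f}.png');hs=cv2.cvtColor(im,cv2.COLOR_BGR2HSV)
    col=hs[:,248:258];m=((hs[...,0]>132)&(hs[...,0]<160)&(hs[...,1]>100)&(hs[...,2]>50))[:,248:258].mean(1)>.5
    r=np.where(m)[0];print(f,r[r<320].min(),r[r<320].max(),hs[r[len(r)//2],253])
"
```

```text
w3 214 233 [136 171 234]
w4 213 231 [133 164  81]
w5 185 217 [134 181 131]
w6 185 216 [134 182 132]
w7 186 216 [133 179 134]
w8 186 216 [133 175 137]
```

View pics/e1.png

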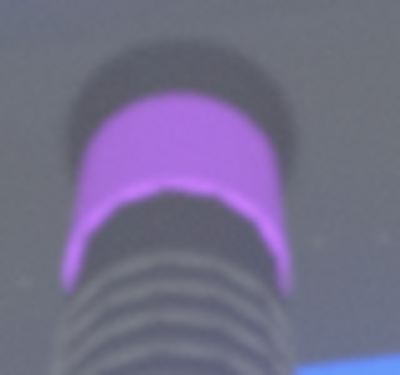

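View pics/e2.png

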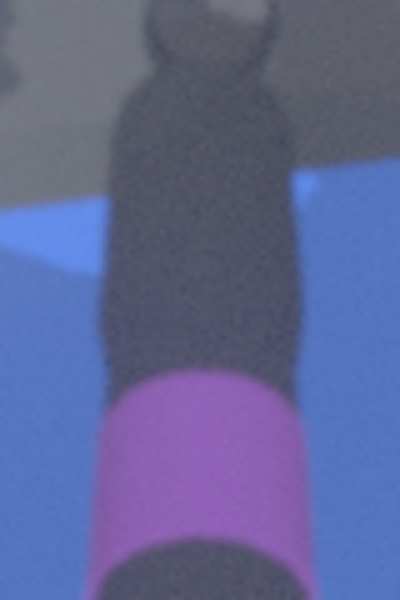

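View pics/e3.png

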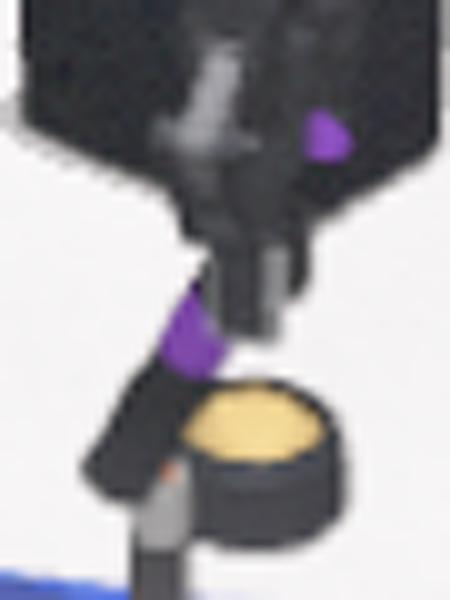

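```bash
cat > lampfit.py <<'E'
from board import *
def fr(s,th,g,k,r,lx=0):
    # tool-frame mm
    ax=o([np.sin(th),-np.cos(th),0]);pr=o([-np.cos(th),-np.sin(th),0])
    M=R.from_quat(s['tool_rot']).as_matrix()
    p=o([lx,-11,0])-ax*g+ax*k+pr*r
    return proj(Tw('wrist',s),s['tcp_pos']+M@p*1e-3)[0,1]
s3=ws([.6254,-.1662,.0974],-96.17,[.002,-.002,-1])
# w3: lens z=.006; tcp.z-> g: tcp z+11-6mm ; lamp xy rel. tool x unknown lx
def r(x,full=False):
    th,g,b1,b2,lx=x
    g3=97.4+11-6
    out=[fr(s3,0,g3,b1,11,lx)-213.5,fr(s3,0,g3,b2,11,lx)-233.5,fr(s8,th,g,b1,11,lx)-185.8,fr(s8,th,g,b2,11,lx)-217,fr(s8,th,g,0,12.5,lx)-123,(lx)/1,(g-102.4)/1]
    return out
f2=least_squares(r,[.48,102,45,60,0]);print(np.degrees(f2.x[0]),f2.x[1:],np.round(f2.fun,2))
J=f2.jac;print(np.sqrt(np.diag(np.linalg.inv(J.T@J))))
# side
Mt=R.from_quat(ws([.5769,-.1567,.2626],-96.16,[-.005,.002,-1])['tool_rot']).as_matrix();p6=o([.5769,-.1567,.2626])
for th in (24,26,28,30):
    t=np.radians(th);ax=o([np.sin(t),-np.cos(t),0]);pr=o([-np.cos(t),-np.sin(t),0])
    q=lambda k,r:((proj(S,p6+Mt@(o([0,-11,0])-ax*102.4+ax*k+pr*r)*1e-3)[0]-[235,100])*10).round(0)
    print(th,'lens -+',q(0,12.5),q(0,-12.5),'band',q(52,11),q(52,-11),'tail',q(150,0))
E
python3 lampfit.py
```

```text
27.522015886503617 [104.31592566  57.77503079  80.50645007   1.80592746] [ 0.31 -2.57 -0.16  1.38 -0.09  1.81  1.92]
[0.01528078 0.86151162 1.43040904 1.4827198  0.75272542]
24 lens -+ [ 99. 485.] [168. 525.] band [166. 372.] [228. 408.] tail [326. 156.]
26 lens -+ [ 89. 478.] [157. 520.] band [161. 368.] [223. 406.] tail [331. 159.]
28 lens -+ [ 80. 471.] [147. 515.] band [157. 364.] [217. 404.] tail [335. 162.]
30 lens -+ [ 71. 464.] [137. 510.] band [153. 360.] [212. 401.] tail [340. 165.]
```

```bash
python3 -c "
from h import *
s=st();plan([.4886,.1958,.2590],-96.09,5)"
```

```text
9.2 [0.4729 0.1926 0.297 ] z yaw -96.06 y [ 0. -0. -1.] F [ 0.3  0.3 -1.2] gap 21.2 q [ 0.17  0.3   1.64 -0.    1.2   1.84]
{"linear": [-0.1, 0.25, -0.03], "roll": 0.0} 
{"linear": [-0.1, 0.25, -0.03], "roll": 0.0} 
{"linear": [-0.1, 0.26, -0.03], "roll": 0.0} 
{"linear": [-0.1, 0.25, -0.04], "roll": 0.0} 
{"linear": [-0.11, 0.26, -0.03], "roll": 0.0} |
end [0.4886 0.1958 0.2589] r left 0.004421029162301693 yaw -96.1
```

{"api": "send_rows", "payload": {"plan": [{"linear": [-0.1, 0.25, -0.03], "roll": 0}, {"linear": [-0.1, 0.25, -0.03], "roll": 0}, {"linear": [-0.1, 0.26, -0.03], "roll": 0}, {"linear": [-0.1, 0.25, -0.04], "roll": 0}, {"linear": [-0.11, 0.26, -0.03], "roll": 0}]}}

```text
t: 9.82
tcp_pos: [0.4893, 0.1947, 0.2581]
tool_rot: [-0.038, -0.706, 0.706, 0.038]
force: [0.3, -0.4, -1.5]
finger_gap: 0.244
```

{"api": "send_rows", "payload": {"plan": [{"linear": [0, 0, 0], "roll": 0}, {"linear": [0, 0, 0], "roll": 0}, {"linear": [0, 0, 0], "roll": 0}, {"linear": [0, 0, 0], "roll": 0}, {"linear": [0, 0, 0], "roll": 0}]}}

```text
t: 10.45
tcp_pos: [0.489, 0.1949, 0.259]
tool_rot: [0.038, 0.706, -0.706, -0.038]
force: [-0.4, -0.2, -1.3]
finger_gap: 0.246
```

```bash
python3 -c "
from h import *
from board import P,N
s=st();im=manip.snapshot('wrist');cv2.imwrite('pics/w9.png',im);
a=manip.snapshot('side');cv2.imwrite('pics/s9.png',cv2.resize(a[180:290,200:310],None,fx=5,fy=5,interpolation=2))
cv2.imwrite('pics/w9b.png',cv2.resize(im[10:190,160:370],None,fx=3.6,fy=3.2,interpolation=2))
a=manip.snapshot('top');cv2.imwrite('pics/t9.png',cv2.resize(a[140:240,140:270],None,fx=6,fy=6,interpolation=2))
W=Tw('wrist',s);print(proj(W,P))
M=R.from_quat(s['tool_rot']).as_matrix();t=np.radians(27.6);ax=np.array([np.sin(t),-np.cos(t),0])
L=s['tcp_pos']+M@(np.array([1,-11,0])-ax*103)*1e-3;d=L-P[4];print('lens',L,'h',d@N*1000,'lat',(d-N*(d@N))*1000, np.degrees(np.arccos((M@ax)@N)))
"
```

```text
10.45 [0.489  0.1949 0.259 ] z yaw -96.18 y [ 0.  0. -1.] F [-0.4 -0.2 -1.3] gap 21.0 q [ 0.17  0.37  1.66 -0.    1.12  1.85]
[[188.66018962  69.21944302]
 [340.82704375  69.18527139]
 [201.60189321 151.67369405]
 [324.15808823 151.58541535]
 [253.34691148 107.74033301]]
lens [0.53550713 0.18985111 0.17876244] h 40.02445840339434 lat [ 0.34998005 -1.03735272  0.23899687] 0.07500017128012416
```

View pics/w9.png

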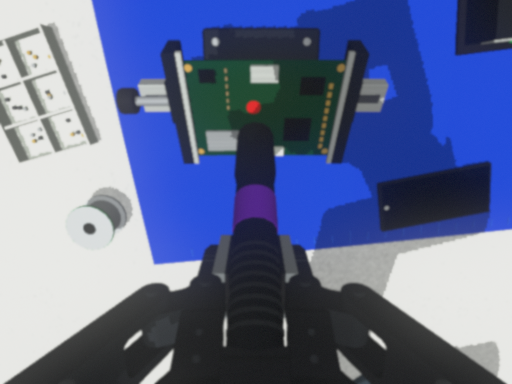

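View pics/s9.png

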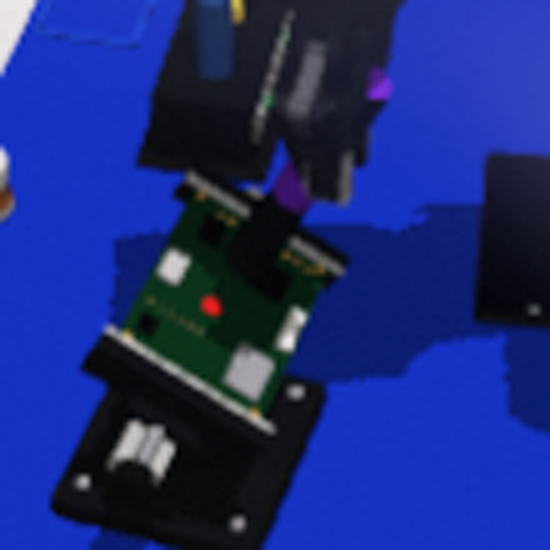

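View pics/t9.png

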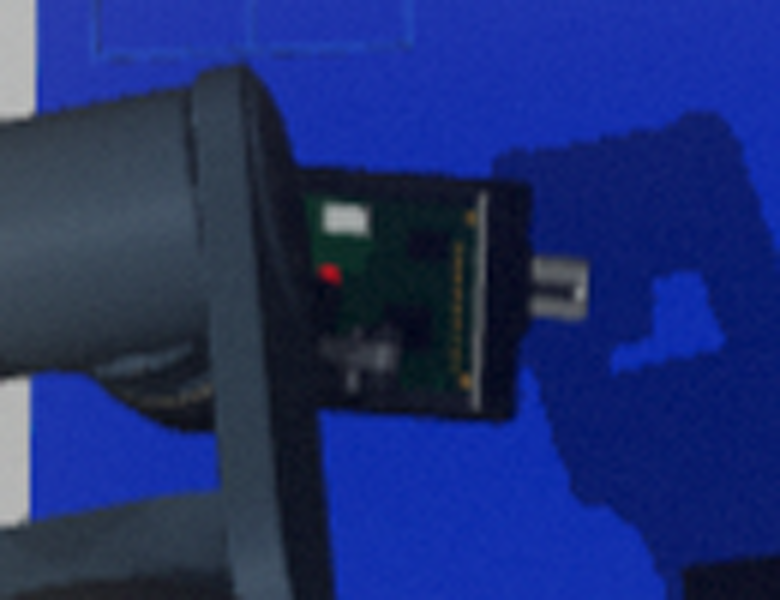

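```bash
python3 -c "
from h import *
from board import P,N,S,f
s=manip.sense();M=R.from_quat(s['tool_rot']).as_matrix()
a=manip.snapshot('side');print(manip.look_for('side','lamp')[:2])
b=np.clip(255*(a[195:260,225:295]/255.)**.45,0,255).astype('uint8');b=cv2.resize(b,None,fx=8,fy=8,interpolation=2);c=b.copy()
for th,col in ((24,(0,0,255)),(27.6,(255,255,255)),(31,(0,255,255))):
    t=np.radians(th);ax=np.array([np.sin(t),-np.cos(t),0]);e1=np.array([np.cos(t),np.sin(t),0]);e2=np.array([0,0,1.])
    ph=np.linspace(0,6.28,40)
    for k,r in ((0,12.5),(40,12.5),(58,11)):
        pts=[s['tcp_pos']+f.x[9:12]+M@(np.array([1,-11,0])-ax*103+ax*k+r*(np.cos(p)*e1+np.sin(p)*e2))*1e-3 for p in ph]
        uv=((proj(S,np.array(pts))-[225,195]+.5)*8).astype(int);cv2.polylines(c,[uv.reshape(-1,1,2)],True,col,1)
cv2.imwrite('pics/s10.png',np.hstack([b[:, :400],c[:,:400]]))
"
```

```text
[{'extent': [245.8, 195.8, 277.3, 233.2], 'p': 0.66}, {'extent': [218.9, 212.0, 267.1, 279.6], 'p': 0.39}]
```

View pics/s10.png

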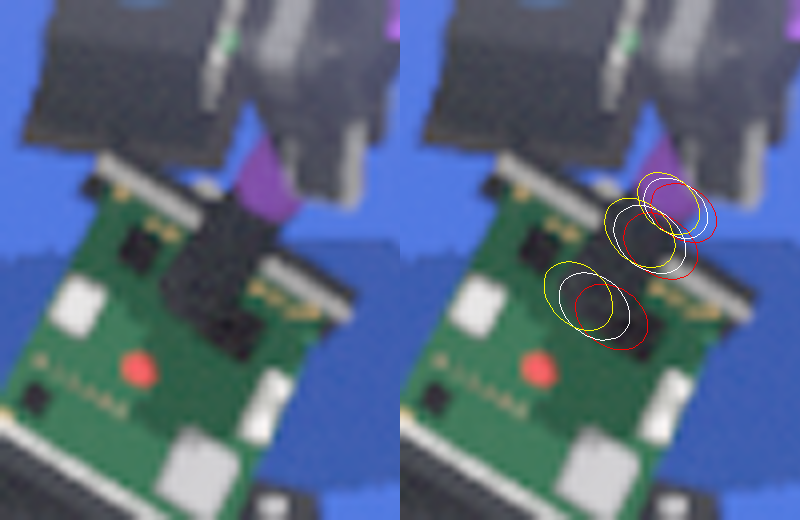

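{"api": "send_rows", "payload": {"plan": [{"linear": [0, 0, -0.04], "roll": 0}, {"linear": [0, 0, 0], "roll": 0}, {"linear": [0, 0, 0], "roll": 0}, {"linear": [0, 0, 0], "roll": 0}, {"linear": [0, 0, 0], "roll": 0}]}}

```text
t: 11.32
tcp_pos: [0.4892, 0.196, 0.2588]
tool_rot: [-0.038, -0.706, 0.706, 0.038]
force: [-0.1, -0.1, -1.2]
finger_gap: 0.246
```

```bash
python3 -c "
from h import *
from board import P,N
s=st();im=manip.snapshot('wrist');cv2.imwrite('pics/w11.png',im);cv2.imwrite('pics/w11b.png',cv2.resize(im[40:200,160:370],None,fx=3.6,fy=3.6,interpolation=2))
M=R.from_quat(s['tool_rot']).as_matrix();t=np.radians(27.6);ax=np.array([np.sin(t),-np.cos(t),0])
L=s['tcp_pos']+M@(np.array([1,-11,0])-ax*103)*1e-3;d=L-P[4];print('h',d@N*1000,'lat',(d-N*(d@N))*1000)
"
```

```text
11.32 [0.4892 0.196  0.2588] z yaw -96.18 y [ 0. -0. -1.] F [-0.1 -0.1 -1.2] gap 21.0 q [ 0.17  0.37  1.65 -0.    1.12  1.85]
h 39.82323029362804 lat [0.36066988 0.11100592 0.1810053 ]
```

View pics/w11b.png

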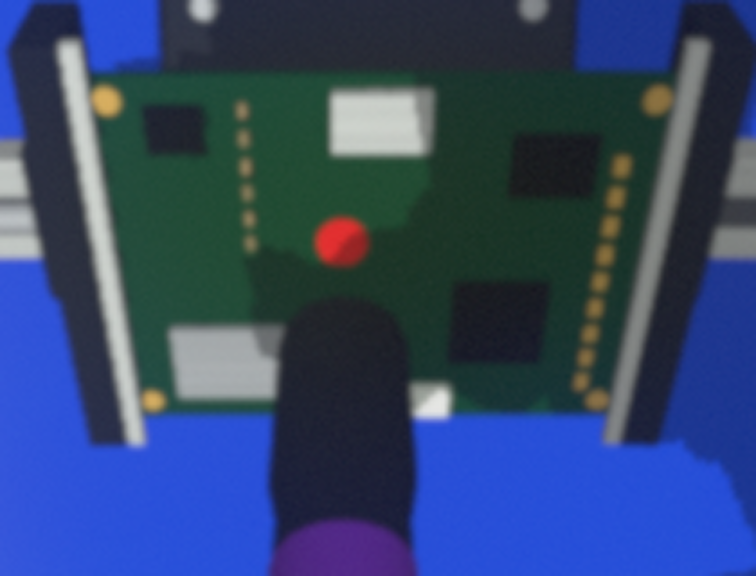

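The lamp is centred sideways on the spot: the head axis is at crop column 344 and the spot at 342. The lens edge sits clear of the board, the pose is steady and no contact force shows.

```bash
python3 -c "
from station import manip
print(manip.sign_off())"
```

```text
the job is handed in; nothing more can be done
None
```

I drew the UV lamp out of the middle well, tilted it square to the board, and handed in at about 11.4 s with it still gripped and held steady over the spot. The tool can only roll about its vertical axis. So I tilted the lamp by pivoting it between the pads against the rim of its own well, then lifted it clear.

- **Position:** By my last estimate the lens is 39.8 mm from the spot and under 0.5 mm off centre. This assumes the lamp's position in the grip, which is known to 1–2 mm.
- **Angle:** The board fits at 27.6° ± 0.6° tilt and −6.1° yaw. The lamp fits at 27.5° ± 0.9°, with the yaw matched to about 0.1°.
- **Picture checks:** The wrist view shows the lamp axis in line with the spot and a clear gap to the board. The side view agrees to within about 1 pixel (2 mm).
- **Forces and grip:** The only push I noted was about 5 N from the well rim during the tilt. At the end the wrist read about 1.2 N, roughly the lamp's weight, and the opening was 21 mm at the 40 N grip setting.
- **Other things:** I touched neither the board nor the vice and saw nothing else move.

**Disagreements:**
- The violet band's rear edge missed the lamp fit by up to 2.6 pixels.
- In the side picture taken just after the lift, the tail button sat about 3 pixels off the model, partly hidden by the gripper.
- The lens end was dark against dark parts in the final side view, so its outline there is only approximate.

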